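# Slide the label plate out over the end of the instrument ledge

## Task

With the fingertips, and without picking it up, push the brass label plate square against the rail at the back of the oak ledge and along it until about a third of the plate's length sticks out past the free end of the ledge (the end away from the ring gauge that lies on the ledge), so that its edge shows and can be got hold of later. Leave the plate lying flat there against the rail, and do not disturb the ring gauges, the pressure gauge or the test weight.

Things in the scene. Friction and masses are not known exactly. Their poses are not given: they have to be found in the camera images.
- ledge: Fixed dark oak riser: flat board 480 mm long (y) by 170 mm deep (x) on two cheeks at y = -165, +165. Origin: middle of its footprint at bench height; board top at z = +80 mm, ends at y = -240, +240. +x points to its back, away from the robot. A steel rail, 12 mm thick, 14 mm high, runs the whole back edge, its front face at x = +73; front edge (x = -85) and both ends are open.
- plate: Loose brass label plate with raised border and red field, 0.45 kg: 130 mm long (y), 95 mm wide (x), 6 mm high at every edge. Origin: centre of its underside. Starts flat on one half of the ledge (ring gauge on the other), its back edge 20 to 50 mm off the rail if straight, up to 13 degrees askew. Slides on the oak at a few newtons; tips off if over half overhangs.
- ring_large: Loose steel ring gauge lying flat on the ledge top, on the half opposite to the plate: 70 mm outer, 38 mm inner diameter, 22 mm high. Origin: centre of its underside. To be left alone.
- ring_small: Loose steel ring gauge lying flat on the bench in front of the ledge (robot side): 56 mm outer, 28 mm inner diameter, 20 mm high. Origin: centre of its underside. To be left alone.
- pressure_gauge: Loose brass pressure gauge with a cracked bezel lying on its back on the bench beyond one end of the ledge: 102 mm in diameter, 38 mm high, its stem reaching 84 mm from the centre along its -x. Origin: centre of its underside. To be left alone.
- test_weight: Loose cast iron test weight standing on the bench behind the ledge: 58 mm in diameter, 77 mm high with its knob. Origin: centre of its underside. To be left alone.
- case: Fixed closed pine case on the bench beyond the other end of the ledge: 160 mm (x) by 210 mm (y), 90 mm high, brass latch at the front. Origin: centre of its underside.
Not all that is in view belongs to the job. What is meant by the plate is not black, and is the larger of those in its own colour.

How it is judged:
By the outcome, as a careful person would: the job done as asked, in the order asked, and still so for the second after the job is handed in, with the robot touching nothing.
It also fails if it takes over 58 s, if anything falls off the work surface, if the arm or the gripper's body presses on something with over 40 N, if the wrist force passes 120 N, or if a joint passes its speed limit or range.

## Robot

A 6-joint arm with a two-finger parallel gripper is mounted at the origin on the work surface. World frame = base frame: x ahead of the robot, y to its left, z up, the work surface at z = 0. Lengths are in m, angles in rad, forces in N, time in s.
With the tool pointing down it reaches from about 0.35 to 0.975 m from the base axis. Payload 17.4 kg.
Tool frame: the origin (TCP) lies between the finger pads; the fingertips stand ahead of it and the grasp point (between the pads) lies 6 mm ahead of it (arm.tip_reach is the z of the fingertips in the tool frame, in m); z points along the fingers, y is the line along which they close (so a half turn about z gives the same grasp; the last joint's range is limited). The gripper opens to 85 mm and grips with 20 to 120 N. Pads are 22 mm wide; open, the fingers measure 114 mm over their backs; the gripper's body (76 mm by 85 mm) begins 54 mm behind the grasp point. The pads swing forward as they close: fully open they stand 13 mm farther back than shut.
Start: joints at [-1.379, 0.116, 1.442, -0, 1.584, -0.038], TCP at [0.154, -0.657, 0.256] pointing down, gripper open.
Joint ranges: [-2.83, 2.83], [-0.83, 2.19], [0.07, 2.5], [-1.14, 4.28], [0.01, 3], [-2.97, 2.97]. Speed limits (rad/s): [1.89, 1.89, 2.22, 3.14, 3.14, 3.14].

## Interface

Orientations are given as a unit quaternion [x, y, z, w].
In Python, from workcell import arm gives the robot as it stands. The module is installed in compiled form; this text tells all that it offers.
- The arm moves only by the shell command python3 -m creep 'ROWS' [FORCE]. ROWS is JSON, a list of rows, each a list of 7 numbers: the shift along the world's x, y, z in mm, then the turn, a rotation vector about the world's x, y, z in degrees, then the gripper command: -1 is shut, 1 is fully open, values between are in proportion. A call has 1 to 12 rows; each row is the pose to reach, as a shift and turn from the pose commanded when the call began; what a row does not reach only later rows make up. A row lasts 1/10 s, in which the tool goes at most 50 mm and 8.59 degrees, less where a joint would pass 70% of its speed; a pose out of reach is approached as far as the arm can. A call with a gripper value outside its range is refused whole. The fingers move at their own pace and stop on an object; FORCE is the grip in N (left out, the last holds). Time passes only in rows, so rows that repeat a pose let the fingers close. It gives the time, the measured TCP pose, the force, the opening and the grip force at its end, in the units of the state.
- arm.observe(): the state, without advancing time (a new reading comes with each control period).
- arm.snapshot(name): name is "scene" or "top" or "wrist"; returns a dict with "frame" (384x512x3 uint8, red, green, blue), "camera_matrix" (3x3 intrinsics, pixels), "world_from_camera" (4x4, takes a point from camera to world coordinates); the wrist camera has in their place "T_tool_cam" (4x4, takes a point from camera to tool coordinates, whose origin is the TCP and whose axes are the flange's). Camera axes: x right, y up, looking along -z (the intrinsics and any distortion apply to the point x, -y, -z); pixel columns grow to the right and rows downward; lengths in m; the calibration is good to about 2 mm. The wrist camera is an equidistant fisheye: a pixel r from the principal point sees the ray r / f radians off the axis. A picture is of the moment at which its call begins: read the wrist's pose just before it. There is no depth.
- arm.close_job(): hands the job in; it is judged then, once.
The state is a dict: "time_s": time; "joint_pos": joint angles; "qvel": joint speeds; "joint_torque": joint torques, N m; "eef_pos": TCP position; "orientation": TCP orientation; "ft_force": force on the tool from outside, world axes, zero at the start; "ft_torque": the same for the moment, N m; "width": opening from 0.0 (shut) to 1.0 (fully open); "grip_force": force on a finger pad.
Only numpy, scipy, OpenCV 4.12 (cv2) and the standard library are available. Lean on these libraries where they do the work, as an engineer would, in place of code of your own. Each camera call takes 0.05 s, during which the arm holds its last target. There are 200 camera calls.

## Working session

There is one attempt and no reset: what is moved stays moved. The work goes in short steps, Python scripts to look and compute and a shell command to move; the robot and the scene stay as the last step left them, time stands still between calls to the robot, and variables do not carry over. Pictures are saved under pics/ and viewed, at most 10 in all, crops included, and the job is handed in when it is done.

```bash
mkdir -p pics
cat > h.py <<'E'
import numpy as np,cv2
from workcell import arm
def snap(n,f):
    s=arm.snapshot(n);cv2.imwrite('pics/'+f,s['frame'][:,:,::-1])
    if n!='wrist': np.savez('pics/'+n,K=s['camera_matrix'],T=s['world_from_camera'])
    return s
def world(n,u,v,z):
    d=np.load('pics/'+n+'.npz');K,T=d['K'],d['T']
    r=np.linalg.solve(K,[u,v,1]);r=T[:3,:3]@np.array([r[0],-r[1],-r[2]]);c=T[:3,3]
    return c+r*(z-c[2])/r[2]
def pix(n,p):
    d=np.load('pics/'+n+'.npz');K,T=d['K'],d['T']
    c=T[:3,:3].T@(np.array(p)-T[:3,3]);q=K@[c[0],-c[1],-c[2]];return q[:2]/q[2]
E
python3 - <<'E'
from h import *
a=snap('top','t0.png');b=snap('scene','s0.png')
print(a['world_from_camera'].round(3),a['camera_matrix'],arm.tip_reach, a.keys())
im=np.hstack([a['frame'],b['frame']])[:,:,::-1]
cv2.imwrite('pics/top.png',cv2.resize(a['frame'][:,:,::-1],(800,600)));
print(arm.observe())
E
```

```text
[[ 0.023  0.989 -0.143  0.353]
 [-1.     0.022 -0.007  0.024]
 [-0.004  0.143  0.99   1.371]
 [ 0.     0.     0.     1.   ]] [[373.33055549   0.         254.75891282]
 [  0.         373.33055549 191.45960587]
 [  0.           0.           1.        ]] 0.025 dict_keys(['frame', 'camera_matrix', 'world_from_camera'])
{'time_s': 0.1, 'joint_pos': array([-1.37882316e+00,  1.16427696e-01,  1.44221956e+00, -3.64822318e-06,
        1.58398126e+00, -3.77905169e-02]), 'qvel': array([-0.0007256 ,  0.00069608, -0.00302333, -0.0001538 ,  0.00161076,
        0.00071128]), 'joint_torque': array([ 3.32041755e-04, -7.33666277e+01, -6.33787465e+01, -3.13238945e-05,
        5.24213872e-03, -5.75961209e-06]), 'eef_pos': array([ 0.15369781, -0.6571164 ,  0.25562984]), 'orientation': array([ 9.93408205e-01,  1.14629269e-01, -4.17069409e-05, -5.16251522e-04]), 'ft_force': array([ 0.18954868, -0.36830724,  0.18737399]), 'ft_torque': array([-0.02665914,  0.03200616, -0.01236504]), 'grip_force': 0.0, 'width': 0.9986619659749811}
```

View pics/top.png

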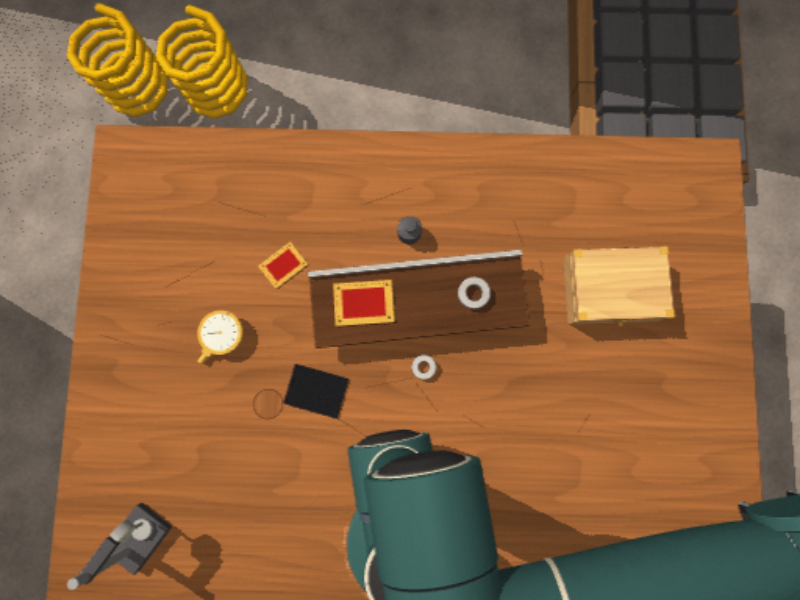

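View pics/s0.png

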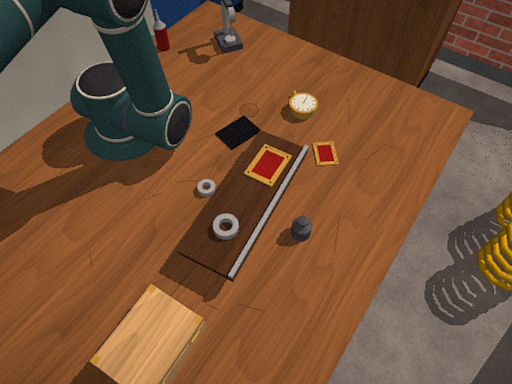

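Candidates in the top view (800x600): the red/brass plate on the ledge (364,303), a smaller red/brass one on the bench (283,265), and a black one (316,391). I choose the one on the ledge: it is the larger in its colour. The ring is at (474,292), so the free end is the left (+y) end. I'll check this in a close crop.

Run:
```python
import cv2
i=cv2.imread('pics/t0.png')[150:245,190:345]
cv2.imwrite('pics/c0.png',cv2.resize(i,None,fx=5,fy=5,interpolation=cv2.INTER_CUBIC))
```

```text
(no output)
```

View pics/c0.png

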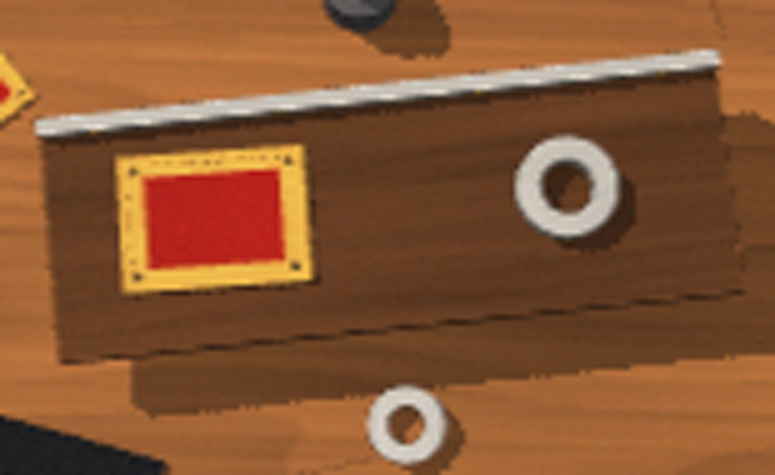

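Run:
```python
from h import *
w=lambda u,v,z:world('top',190+(u+.5)/5-.5,150+(v+.5)/5-.5,z)[:2]*1000
P=[w(*p,.086) for p in [(115,156),(303,144),(315,280),(122,294)]]
F=[w(60,363,.08),w(742,291,.08)]; R=[w(36,121,.094),w(718,51,.094)]
for n,A in (('plate',P),('front',F),('railback',R)): print(n,np.round(A,1))
n=np.linalg.norm
print('plate len',n(P[0]-P[1]),n(P[2]-P[3]),n(P[0]-P[3]),n(P[1]-P[2]),'ledge',n(F[0]-F[1]),n(R[0]-R[1]))
ang=lambda a,b:np.degrees(np.arctan2(*(a-b)[::-1]))-90
print('yaw plate',ang(P[0],P[1]),ang(P[3],P[2]),'ledge',ang(*F),ang(*R))
y=np.radians((ang(*F)+ang(*R))/2);ex=np.array([np.cos(y),np.sin(y)]);ey=np.array([-ex[1],ex[0]])
c=sum(F+R)/4; print('mid',c,'depth',(R[0]-F[0])@ex)
o=c  # ledge centre
for nm,p in zip(['TL','TR','BR','BL'],P): print(nm,((p-o)@ex,(p-o)@ey))
print('ringL',w(568,187,.102),((w(568,187,.102)-o)@ex,(w(568,187,.102)-o)@ey))
print('ex',ex,'ey',ey, 'ringS',w(406,425,.02),'weight',w(362,0,.077))
import cv2
print('gauge',world('top',219*.64,331*.64,.038))
```

```text
plate [[573.2 181. ]
 [584.7  49.9]
 [489.3  39.2]
 [476.6 172.4]]
front [[ 428.3  214.1]
 [ 489.1 -257.1]]
railback [[ 595.3  236. ]
 [ 655.8 -238.8]]
plate len 131.63324112695256 133.77507246178004 97.01494289351365 95.93064906642616 ledge 475.05968355309193 478.6483119570836
yaw plate 5.001410517266024 5.477915273804982 ledge 7.345609660096855 7.261347159896076
mid [542.10849065 -11.44275586] depth 168.40709640553501
TL (np.float64(55.28527810392396), np.float64(186.95594486012715))
TR (np.float64(49.99785316541877), np.float64(55.42893886095564))
BR (np.float64(-45.92078479985375), np.float64(56.94693793631461))
BL (np.float64(-41.65915289346343), np.float64(190.6541124096724))
ringL [ 555.85671315 -133.40825967] (np.float64(-1.8681640352925264), np.float64(-122.72370473353742))
ex [0.99188673 0.12712483] ey [-0.12712483  0.99188673] ringS [393.04975495 -27.94804263] weight [691.30790035  10.68099768]
gauge [0.46274035 0.44211516 0.038     ]
```

```bash
python3 -m creep '[[305,758,0,0,0,-6,0.4],[305,758,0,0,0,-6,0.4],[305,758,0,0,0,-6,0.4],[305,758,0,0,0,-6,0.4],[305,758,0,0,0,-6,0.4],[305,758,0,0,0,-6,0.4],[305,758,0,0,0,-6,0.4],[305,758,0,0,0,-6,0.4],[305,758,0,0,0,-6,0.4],[305,758,0,0,0,-6,0.4],[305,758,0,0,0,-6,0.4],[305,758,0,0,0,-6,0.4]]'; python3 -c "
from h import *
print(arm.observe()['joint_pos'].round(2),arm.tip_reach)"
```

```text
time_s: 1.3
eef_pos: [0.3777, -0.0986, 0.2564]
orientation: [0.998, 0.062, 0.0, 0.0]
ft_force: [1.4, -1.7, 0.3]
width: 0.702
grip_force: 0.0
[-0.32 -0.54  2.   -0.    1.68  1.13] 0.025
```

```bash
python3 -m creep '[[80,196,0,0,0,0,0.4],[80,196,0,0,0,0,0.4],[80,196,0,0,0,0,0.4],[80,196,0,0,0,0,0.4],[80,196,-60,0,0,0,0.4],[80,196,-110,0,0,0,0.4],[80,196,-135,0,0,0,0.4],[80,196,-135,0,0,0,0.4],[80,196,-135,0,0,0,0.4]]'
python3 - <<'E'
from h import *
a=snap('wrist','w0.png');b=snap('scene','s1.png')
u,v=pix('scene',[.46,.1,.09]);print(u,v)
c=b['frame'][max(0,int(v)-75):int(v)+75,max(0,int(u)-100):int(u)+100,::-1]
x=np.hstack([cv2.resize(a['frame'][:,:,::-1],(400,300)),cv2.resize(c,(400,300),interpolation=cv2.INTER_CUBIC)])
cv2.imwrite('pics/m1.png',x)
E
```

```text
time_s: 2.2
eef_pos: [0.4579, 0.0953, 0.1223]
orientation: [0.998, 0.062, -0.0, 0.0]
ft_force: [1.1, 0.2, 1.8]
width: 0.704
grip_force: 0.0
247.19819328892558 155.21277756321595
```

View pics/m1.png

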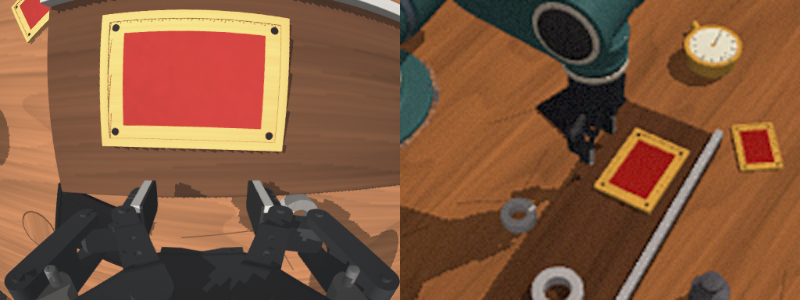

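The wrist view (left half) shows the two fingertips at (150,190) and (260,190), in front of the plate's front edge (y≈150) and inside its ends (102 to 290). Next I go down gently.

```bash
python3 -m creep '[[0,0,-5,0,0,0,0.4],[0,0,-10,0,0,0,0.4],[0,0,-13,0,0,0,0.4],[0,0,-14,0,0,0,0.4],[0,0,-14,0,0,0,0.4]]';python3 -m creep '[[0,0,-1,0,0,0,0.4],[0,0,-2,0,0,0,0.4],[0,0,-2,0,0,0,0.4],[0,0,-2,0,0,0,0.4]]'
```

```text
time_s: 2.8
eef_pos: [0.4577, 0.0953, 0.1072]
orientation: [0.998, 0.062, -0.0, -0.0]
ft_force: [-0.5, -0.1, 0.8]
width: 0.7
grip_force: 0.0
time_s: 3.2
eef_pos: [0.4577, 0.0954, 0.1053]
orientation: [0.998, 0.062, -0.0, -0.0]
ft_force: [0.3, 0.2, 0.6]
width: 0.702
grip_force: 0.0
```

```bash
for i in 1 2 3; do python3 -m creep '[[0,0,-1,0,0,0,0.4],[0,0,-2,0,0,0,0.4],[0,0,-2,0,0,0,0.4]]' | egrep 'eef|force: \['; done
```

```text
eef_pos: [0.4576, 0.0953, 0.1031]
ft_force: [-0.1, -0.4, 0.1]
eef_pos: [0.4576, 0.0954, 0.1011]
ft_force: [0.3, -0.0, -0.1]
eef_pos: [0.4578, 0.0954, 0.0999]
ft_force: [-4.9, -1.2, 8.2]
```

```bash
python3 -m creep '[[0,0,2.5,0,0,0,0.4],[0,0,2.5,0,0,0,0.4],[4,0.5,2.5,0,0,0,0.4],[8,1,2.5,0,0,0,0.4],[11,1.4,2.5,0,0,0,0.4],[14,1.8,2.5,0,0,0,0.4],[17,2.2,2.5,0,0,0,0.4],[20,2.6,2.5,0,0,0,0.4],[22,2.8,2.5,0,0,0,0.4],[24,3.1,2.5,0,0,0,0.4],[26,3.3,2.5,0,0,0,0.4]]'
python3 -m creep '[[2,0.25,0,0,0,0,0.4],[4,0.5,0,0,0,0,0.4],[4,0.5,0,0,0,0,0.4]]' | egrep 'eef|force: \['
python3 -m creep '[[2,0.25,0,0,0,0,0.4],[3,0.4,0,0,0,0,0.4],[3,0.4,0,0,0,0,0.4]]' | egrep 'eef|force: \['
```

```text
time_s: 5.2
eef_pos: [0.4838, 0.0987, 0.1017]
orientation: [0.998, 0.063, -0.0, -0.0]
ft_force: [-1.7, -0.3, -1.2]
width: 0.7
grip_force: 1.0
eef_pos: [0.488, 0.0992, 0.1019]
ft_force: [0.6, -0.0, 0.9]
eef_pos: [0.4908, 0.0996, 0.1019]
ft_force: [-2.3, 0.2, 0.5]
```

```bash
for i in 1 2 3 4; do python3 -m creep '[[1,0.1,0,0,0,0,0.4],[2,0.25,0,0,0,0,0.4],[2,0.25,0,0,0,0,0.4]]' | egrep 'eef|force: \['; done
python3 - <<'E'
from h import *
b=snap('top','t1.png')
cv2.imwrite('pics/c1.png',cv2.resize(b['frame'][150:245,190:345,::-1],None,fx=5,fy=5,interpolation=cv2.INTER_CUBIC))
E
```

```text
eef_pos: [0.4928, 0.0998, 0.1018]
ft_force: [-2.3, -0.5, 0.3]
eef_pos: [0.4949, 0.1001, 0.1018]
ft_force: [-2.4, -0.7, 0.3]
eef_pos: [0.4956, 0.1001, 0.1016]
ft_force: [-17.6, -3.6, 8.6]
eef_pos: [0.4961, 0.1001, 0.1015]
ft_force: [-35.6, -6.4, 19.1]
```

View pics/c1.png

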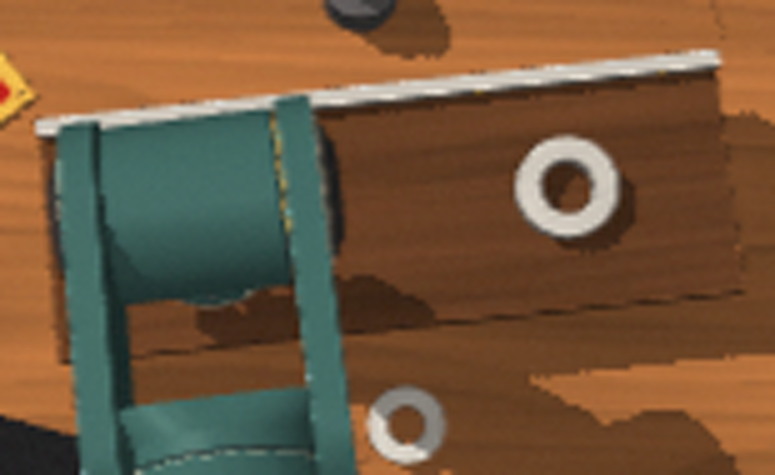

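```bash
python3 -m creep '[[-8,-1,0,0,0,0,0.4],[-18,-2,0,0,0,0,0.4],[-18,-2,30,0,0,10,0.4],[-10,-10,60,0,0,18,0.18],[10,-30,60,0,0,27,0.18],[30,-50,60,0,0,35,0.18],[45,-65,60,0,0,43,0.18],[61,-79,60,0,0,52,0.18],[61,-79,60,0,0,60,0.18],[61,-79,60,0,0,69,0.18],[61,-79,60,0,0,77,0.18],[61,-79,60,0,0,85,0.18]]'; python3 -m creep '[[0,0,0,0,0,5,0.18],[0,0,-20,0,0,5,0.18],[0,0,-40,0,0,5,0.18],[0,0,-40,0,0,5,0.18],[0,0,-40,0,0,5,0.18]]'
python3 - <<'E'
from h import *
a=snap('wrist','w1.png')
cv2.imwrite('pics/w1b.png',a['frame'][:,:,::-1])
E
```

```text
time_s: 8.25
eef_pos: [0.5596, 0.0215, 0.1619]
orientation: [0.691, 0.722, 0.0, 0.0]
ft_force: [0.5, -0.5, 0.2]
width: 0.594
grip_force: 0.0
time_s: 8.75
eef_pos: [0.5597, 0.0216, 0.1223]
orientation: [0.662, 0.75, 0.0, 0.0]
ft_force: [-0.3, 0.8, 0.4]
width: 0.585
grip_force: 0.0
```

View pics/w1b.png

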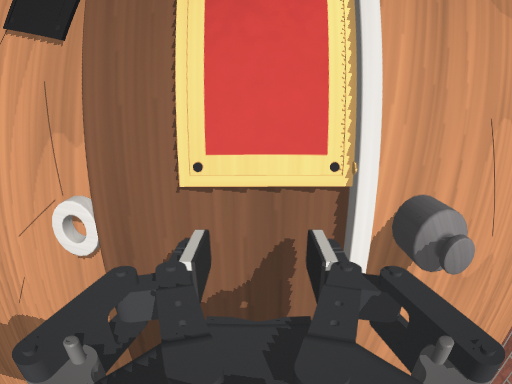

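```bash
python3 -m creep '[[0,0,-8,0,0,0,0.18],[0,0,-15,0,0,0,0.18],[0,0,-18,0,0,0,0.18],[0,0,-18,0,0,0,0.18]]'
python3 -m creep '[[-0.5,4,0,0,0,0,0.18],[-1,8,0,0,0,0,0.18],[-1.4,11,0,0,0,0,0.18],[-1.8,14,0,0,0,0,0.18],[-2.2,17,0,0,0,0,0.18],[-2.6,20,0,0,0,0,0.18],[-3.1,24,0,0,0,0,0.18],[-3.5,27,0,0,0,0,0.18],[-3.8,30,0,0,0,0,0.18]]'
```

```text
time_s: 9.2
eef_pos: [0.5595, 0.0216, 0.1032]
orientation: [0.662, 0.75, -0.0, -0.0]
ft_force: [0.2, 0.5, -0.0]
width: 0.594
grip_force: 0.0
time_s: 10.1
eef_pos: [0.5559, 0.0517, 0.1038]
orientation: [0.662, 0.75, -0.0, 0.0]
ft_force: [-0.1, -5.0, 0.9]
width: 0.59
grip_force: 2.1
```

```bash
python3 -m creep '[[-0.5,4,0,0,0,0,0.18],[-1,8,0,0,0,0,0.18],[-1.5,12,0,0,0,0,0.18],[-2,16,0,0,0,0,0.18],[-2.5,20,0,0,0,0,0.18],[-3,24,0,0,0,0,0.18],[-3.6,28,0,0,0,0,0.18],[-4.1,32,0,0,0,0,0.18],[-4.6,36,0,0,0,0,0.18]]'
python3 -m creep '[[-0.5,4,0,0,0,0,0.18],[-1,8,0,0,0,0,0.18],[-1.5,12,0,0,0,0,0.18],[-2,16,0,0,0,0,0.18],[-2.5,20,0,0,0,0,0.18],[-3,24,0,0,0,0,0.18],[-3.6,28,0,0,0,0,0.18],[-4.1,32,0,0,0,0,0.18],[-4.1,32,0,0,0,0,0.18]]'
python3 - <<'E'
from h import *
b=snap('scene','s2.png')
cv2.imwrite('pics/s2c.png',cv2.resize(b['frame'][80:260,160:370,::-1],None,fx=3.3,fy=3.3,interpolation=cv2.INTER_CUBIC))
E
```

```text
time_s: 11.0
eef_pos: [0.5513, 0.0879, 0.1038]
orientation: [0.662, 0.75, -0.0, 0.0]
ft_force: [-0.1, -4.5, 1.6]
width: 0.589
grip_force: 2.4
time_s: 11.9
eef_pos: [0.5471, 0.1202, 0.1038]
orientation: [0.661, 0.75, 0.0, -0.0]
ft_force: [-1.1, -1.2, 0.8]
width: 0.591
grip_force: 0.3
```

View pics/s2c.png

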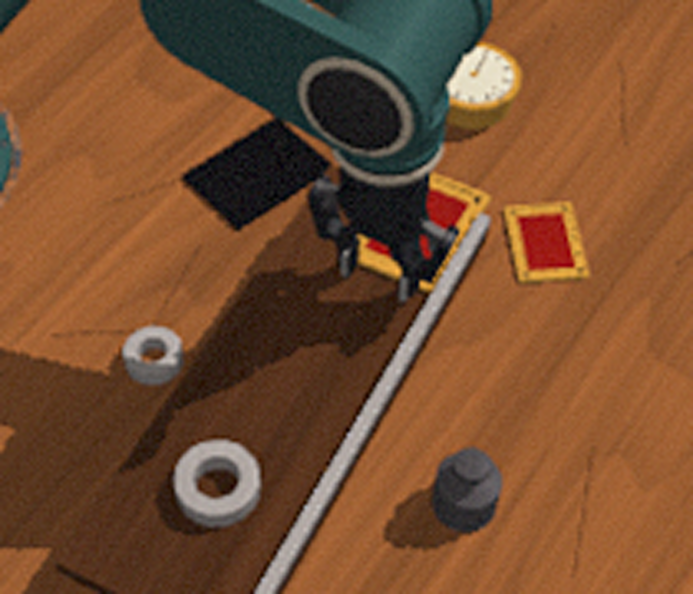

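```bash
python3 -m creep '[[-0.4,3,0,0,0,0,0.18],[-0.8,6,0,0,0,0,0.18],[-1.2,9,0,0,0,0,0.18],[-1.6,12,0,0,0,0,0.18],[-1.6,12,0,0,0,0,0.18]]'
python3 -m creep '[[1,-8,0,0,0,0,0.18],[2.5,-20,0,0,0,0,0.18],[2.5,-20,40,0,0,0,0.18],[2.5,-20,80,0,0,0,0.18],[-20,-60,120,0,0,0,0.18],[-60,-100,120,0,0,0,0.18],[-100,-140,120,0,0,0,0.18],[-130,-180,120,0,0,0,0.18],[-130,-220,120,0,0,0,0.18],[-130,-260,120,0,0,0,0.18],[-130,-260,120,0,0,0,0.18]]'
python3 - <<'E'
from h import *
b=snap('top','t2.png')
cv2.imwrite('pics/c2.png',cv2.resize(b['frame'][150:245,190:345,::-1],None,fx=5,fy=5,interpolation=cv2.INTER_CUBIC))
E
```

```text
time_s: 12.45
eef_pos: [0.5455, 0.1321, 0.1037]
orientation: [0.661, 0.75, 0.0, -0.0]
ft_force: [0.4, 0.4, 0.2]
width: 0.591
grip_force: 0.1
time_s: 13.55
eef_pos: [0.4144, -0.1335, 0.2241]
orientation: [0.664, 0.748, -0.0, 0.001]
ft_force: [0.4, -0.1, 0.4]
width: 0.591
grip_force: 0.0
```

View pics/c2.png

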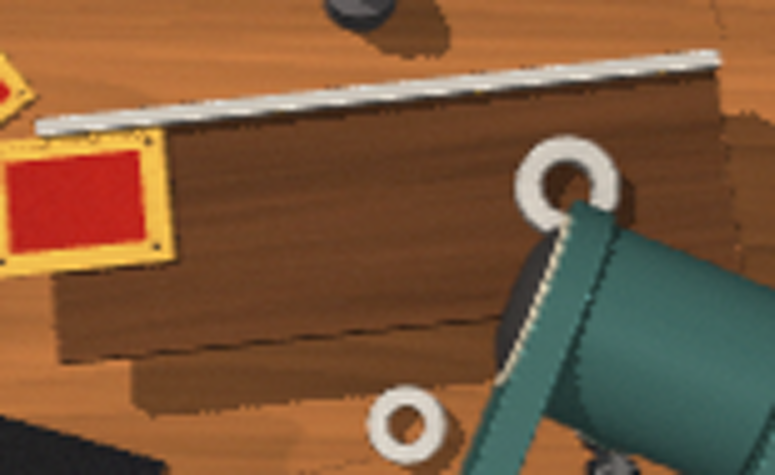

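Run:
```python
import cv2
i=cv2.imread('pics/t2.png')[165:225,180:240]
cv2.imwrite('pics/c3.png',cv2.resize(i,None,fx=10,fy=10,interpolation=cv2.INTER_CUBIC))
```

```text
(no output)
```

View pics/c3.png

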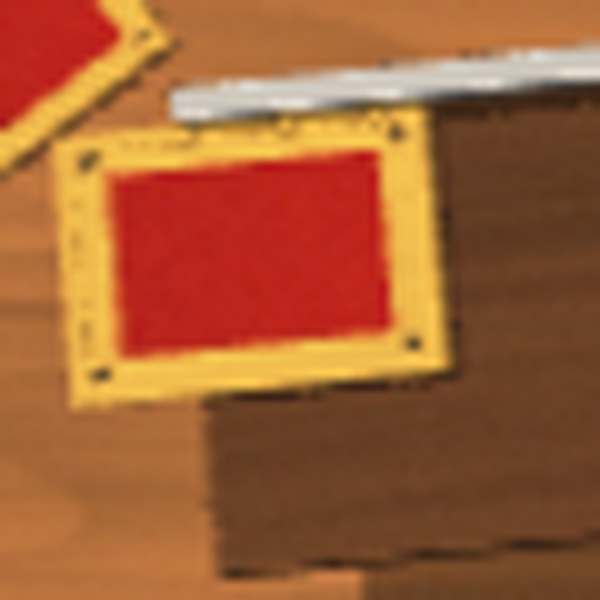

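Run:
```python
from h import *
w=lambda u,v,z:world('top',180+(u+.5)/10-.5,165+(v+.5)/10-.5,z)[:2]*1000
P=[w(*p,.086) for p in [(55,145),(430,106),(452,372),(70,408)]]
c=np.array([542.1,-11.4]);ex=np.array([.9919,.1271]);ey=np.array([-.1271,.9919])
for p in P: print(((p-c)@ex).round(1),((p-c)@ey).round(1))
ang=lambda a,b:np.degrees(np.arctan2(*(a-b)[::-1]))-90
print(ang(P[0],P[1]),ang(P[3],P[2]))
for q in [(222,575,.08),(207,400,.08)]:p=w(*q);print((p-c)@ex,(p-c)@ey)
```

```text
71.6 282.2
71.6 150.5
-22.5 151.5
-21.2 284.2
7.333103527233874 6.7285451396897145
-83.74526813765561 237.52708943916545
-22.614111031878974 237.62676522487132
```

Overhang is about 44 mm (a third) and the plate is square to within about 0.5°. One light press from the front, over the part backed by the rail, will seat it.

```bash
python3 -m creep '[[5,30,0,0,0,-8,0.18],[10,60,0,0,0,-16,0.18],[15,90,0,0,0,-24,0.18],[20,120,0,0,0,-32,0.18],[25,150,0,0,0,-40,0.18],[30,180,0,0,0,-48,0.18],[35,210,0,0,0,-56,0.18],[40,240,0,0,0,-64,0.18],[43,270,0,0,0,-72,0.18],[45,300,0,0,0,-80,0.18],[45,309,0,0,0,-88,0.18],[45,309,0,0,0,-90,0.18]]'; python3 -m creep '[[0,0,-40,0,0,0,0.18],[0,0,-80,0,0,0,0.18],[0,0,-100,0,0,0,0.18],[0,0,-110,0,0,0,0.18],[0,0,-110,0,0,0,0.18],[0,0,-110,0,0,0,0.18]]'
```

```text
time_s: 14.8
eef_pos: [0.4601, 0.1825, 0.2236]
orientation: [0.998, 0.061, -0.0, -0.0]
ft_force: [-0.5, -0.1, 0.3]
width: 0.591
grip_force: 0.0
time_s: 15.4
eef_pos: [0.461, 0.1809, 0.1151]
orientation: [0.998, 0.063, 0.001, -0.0]
ft_force: [1.1, -1.4, -0.8]
width: 0.589
grip_force: 0.0
```

```bash
python3 -m creep '[[0,-4,-5,0,0,0,0.18],[0,-4,-10,0,0,0,0.18],[0,-4,-10,0,0,0,0.18],[4,-3.5,-10,0,0,0,0.18],[8,-3,-10,0,0,0,0.18],[12,-2.5,-10,0,0,0,0.18],[15,-2.1,-10,0,0,0,0.18],[18,-1.7,-10,0,0,0,0.18],[20,-1.5,-10,0,0,0,0.18],[20,-1.5,-10,0,0,0,0.18]]'; for i in 1 2; do python3 -m creep '[[1,0.1,0,0,0,0,0.18],[1.5,0.2,0,0,0,0,0.18],[1.5,0.2,0,0,0,0,0.18]]'|egrep 'eef|force: \['; done
```

```text
time_s: 16.4
eef_pos: [0.4808, 0.1791, 0.1037]
orientation: [0.998, 0.062, -0.0, 0.0]
ft_force: [0.8, 0.0, 0.1]
width: 0.591
grip_force: 0.0
eef_pos: [0.4821, 0.1793, 0.1039]
ft_force: [0.2, -0.0, 0.2]
eef_pos: [0.4837, 0.1795, 0.1038]
ft_force: [0.0, 0.6, -0.1]
```

```bash
for i in 1 2 3; do python3 -m creep '[[0.5,0.1,0,0,0,0,0.18],[1,0.1,0,0,0,0,0.18],[1,0.1,0,0,0,0,0.18]]'|egrep 'eef|force: \['; done
```

```text
eef_pos: [0.4847, 0.1796, 0.1038]
ft_force: [-0.5, -0.2, -0.4]
eef_pos: [0.4851, 0.1796, 0.1037]
ft_force: [-7.1, -1.2, 3.8]
eef_pos: [0.4853, 0.1796, 0.1036]
ft_force: [-15.8, -2.2, 8.1]
```

Seated. Now I retract straight back, go up and clear, then check.

```bash
python3 -m creep '[[-6,-0.8,0,0,0,0,0.18],[-20,-2.5,0,0,0,0,0.18],[-20,-2.5,30,0,0,0,0.18],[-20,-2.5,80,0,0,0,0.18],[-30,-40,130,0,0,0,0.18],[-50,-90,150,0,0,0,0.18],[-70,-140,150,0,0,0,0.18],[-70,-190,150,0,0,0,0.18],[-70,-240,150,0,0,0,0.18],[-70,-290,150,0,0,0,0.18],[-70,-320,150,0,0,0,0.18],[-70,-320,150,0,0,0,0.18]]'
python3 - <<'E'
from h import *
b=snap('top','t3.png');s=snap('scene','s3.png')
A=cv2.resize(b['frame'][165:225,180:240,::-1],(400,400),interpolation=cv2.INTER_CUBIC)
B=cv2.resize(s['frame'][80:260,190:370,::-1],(400,400),interpolation=cv2.INTER_CUBIC)
cv2.imwrite('pics/f.png',np.hstack([A,B]))
E
```

```text
time_s: 19.1
eef_pos: [0.4158, -0.145, 0.2537]
orientation: [0.998, 0.059, -0.0, 0.001]
ft_force: [0.5, 0.2, 0.7]
width: 0.59
grip_force: 0.0
```

View pics/f.png

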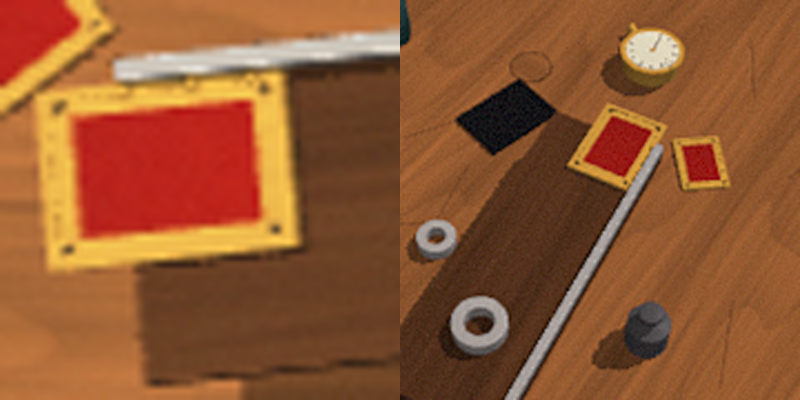

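The plate lies flat and flush along the rail and overhangs the free end: in the left half the plate's left edge is at x≈45, the ledge end at 137 and the plate's right edge at 298, so about a third sticks out. The rings, gauge and weight are where they were.

```bash
python3 -c "
from workcell import arm
print(arm.close_job())"
```

```text
the job is handed in; nothing more can be done
None
```

The job is handed in: the brass plate lies flat against the rail with about 44 mm (a third of its length) past the free end of the ledge. In the last pictures the ring gauges, pressure gauge and test weight look undisturbed.

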